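# True up the packing plates and present the load cell cap hole-up

## Task

Tap or squeeze the four loose packing plates on top of the load cell until all their edges line up, keeping the pack in the middle of the load cell. Then take the square brass cap that lies on its side on the counter, find which end has the blind hole (by feel on the transducer's square drive plug if you cannot see it), turn it hole-up and hold it up in the gripper, upright and at rest, clear above the middle of the trued pack so the inspector can check the bore. Finish while still holding it there, and leave the other tools and parts where they lie.

Things in the scene. Friction and masses are not known exactly. Their poses are not given: they have to be found in the camera images.
- load_cell_top (a point): centre of the flat top of the bolted-down steel load cell that the plates lie on, 50 mm above the counter: top button 36 mm diameter, column 44 mm diameter below z = 42 mm, flange 80 mm diameter and 10 mm high, connector stub at 24 mm height out to 36 mm along its x axis. z up
- plate1: bare ground-steel packing plate, 50 x 50 x 6 mm, 0.12 kg, loose; origin at the plate's centre, z axis up through its thickness, x and y axes square to its edges; the lowest of the pack, on the load cell's top, its centre at 53 mm height
- plate2: bare ground-steel packing plate, 50 x 50 x 6 mm, 0.12 kg, loose; origin at the plate's centre, z axis up through its thickness, x and y axes square to its edges; second from below, centre at 59 mm height. The upper plates start some 3 to 12 mm shifted and up to 0.13 rad turned against the lowest
- plate3: bare ground-steel packing plate, 50 x 50 x 6 mm, 0.12 kg, loose; origin at the plate's centre, z axis up through its thickness, x and y axes square to its edges; third from below, centre at 65 mm height
- plate4: bare ground-steel packing plate, 50 x 50 x 6 mm, 0.12 kg, loose; origin at the plate's centre, z axis up through its thickness, x and y axes square to its edges; the top plate, centre at 71 mm height; top of the pack at 74 mm
- cap: brass cap, 0.3 to 0.6 kg: 40 x 40 mm square block 34 mm long with a 39 mm round collar 4 mm long on each end (42 mm in all). One end blank, the other with a central blind hole, 25 mm diameter, 28 mm deep; alike from above. Starts lying on a flat, axis level at 20 mm height, hole facing any way. Origin at its middle; z axis along the length, out of the hole's mouth; x, y square to the flats
- plug_tip (a point): centre of the end of the torque transducer's steel square drive plug, 90 mm above the counter; fits loosely into the cap's hole. Plug 12.7 mm square, 30 mm long, level, pointing towards the robot along this point's -x axis; behind it a collar 34 mm diameter, 8 mm long, then the round body, 64 mm diameter, 90 mm long, on a fixed grey pedestal 120 x 110 mm. z up
- ring_spanner: chrome double ring spanner lying flat, about 200 mm long, 10 mm high, origin under its middle, x along its length; to be left alone
- small_spanner: smaller chrome ring spanner lying flat, about 142 mm long, 10 mm high, origin under its middle, x along its length; to be left alone
- hex_driver: black oxide T-handle hex driver lying flat, 138 mm long along x, crossbar 80 mm along y at the -x end, 16 mm high, origin underneath near the middle of the shaft; to be left alone
- dial_cover: smoky grey acrylic dial cover, round, 72 mm diameter, 18 mm high, origin under its centre; to be left alone
- socket: chrome socket standing upright, 30 mm diameter, 35 mm high, origin under its centre; to be left alone
- drive_plug: loose steel square drive adapter lying on its side, 44 mm long along x, 24 mm high, origin underneath one end (it extends to +x); to be left alone
- collar: dark steel ring collar lying flat, 48 mm diameter, 12 mm high, origin under its centre; to be left alone

How it is judged:
By the outcome, as a careful person would: the job done as asked, in the order asked, and still so for the second after the job is handed in, while the arm keeps its last pose, push and grip.
It also fails if it takes over 58 s, if anything falls off the work surface, if the arm or the gripper's body presses on something with over 40 N, if the wrist force passes 120 N, or if a joint passes its speed limit or range.

## Robot

A 6-joint arm with a two-finger parallel gripper is mounted at the origin on the work surface. World frame = base frame: x ahead of the robot, y to its left, z up, the work surface at z = 0. Lengths are in m, angles in degrees, forces in N, time in s.
With the tool pointing down it reaches from about 0.375 to 0.9 m from the base axis. Payload 3.1 kg.
Tool frame: the origin (TCP) lies midway between the tips of the shut fingers; the grasp point (between the pads) lies bot.pinch_z behind it (bot.pinch_z is the distance from the TCP to the grasp point, in m); z points along the fingers, y is the direction in which the jaws open and shut (so a half turn about z gives the same grasp; the last joint's range is limited). The gripper opens to 87 mm and grips with 3 to 60 N. Pads are 19 mm wide; open, the fingers measure 117 mm over their backs; the gripper's body (75 mm by 190 mm) begins 51 mm behind the grasp point.
Start: joints at [-86.431, 30.224, 82.088, -0, 67.689, -10.227], TCP at [0.149, -0.607, 0.223] pointing down, gripper open.
Joint ranges: [-176.69, 176.69], [-43.24, 126.21], [12.49, 139.97], [-82, 262], [0, 151.66], [-163.58, 163.58]. Speed limits (degrees/s): [159.86, 159.86, 180, 180, 180, 180].

## Interface

Orientations are given as a 3x3 rotation matrix whose columns are the frame's x, y, z axes.
In Python, from rig import bot gives the robot as it stands.
- The arm moves only by the tool apply_moves, never from a script. Its argument "motion" is text: rows parted by semicolons, each of 7 numbers parted by spaces: the shift along the tool's x, y, z in m, then the turn, a rotation vector about the tool's x, y, z in degrees, then the finger opening in m, from 0 to 0.087. A call has exactly 8 rows; each row is the pose to reach, as a shift and turn from the pose commanded when the call began, along the tool's axes at that moment; what a row does not reach only later rows make up. A row lasts 1/8 s, in which the tool goes at most 62.5 mm and 10.7 degrees, less where a joint would pass 70% of its speed; a pose out of reach is approached as far as the arm can. A call with a gripper value outside its range is refused whole. The fingers move at their own pace and stop on an object; the grip force is fixed at half the most. Time passes only in rows, so rows that repeat a pose let the fingers close, or fill a call up. It gives the time, the measured TCP pose, the force and the opening at its end, in the units of the state.
- bot.read_state(): the state, without advancing time (a new reading comes with each control period).
- bot.capture(name): name is "scene" or "side" or "wrist"; returns the picture (400x640x3 uint8, red, green, blue); there is no depth.
- bot.get_calibration(name): a dict with "fx", "fy", "cx", "cy" (pixels), "D" ([k1, k2, p1, p2, k3] as OpenCV has them; the pictures are not rectified), "rvec" (rotation vector, rad) and "tvec" (3), from world to camera coordinates, as OpenCV has them. Camera axes: x right, y down, z forward; pixel columns grow to the right and rows downward; lengths in m; the calibration is good to about 2 mm. A picture is of the moment at which its call begins: read the wrist's pose just before it. get_calibration takes no time and is no camera call; for the wrist camera it gives the pose at the moment of the call.
- bot.hand_in(): hands the job in, once; it reports no verdict.
Trained networks look in the newest picture that a camera, given by its name, has taken for a name from the list of things; names that differ only in an ending like _2 or _b are one class to them, and where a whole thing is asked for, a point or a joint stands for the part that bears it (a point fixed in the world has none). Each returns a list of dicts, best first, with "p" (0 to 1); they miss things now and then, are a little off and sometimes report something else, mostly with a low value. They report only what shows in the picture. A call takes as long as a camera call.
- bot.find_in(name, camera): "point" ([x, y, z] in m, in world coordinates, good to about 4 mm: the middle of the surface that is visible of it).
The state is a dict: "time_s": time; "joint_positions": joint angles; "qvel": joint speeds; "tau": joint torques, N m; "position": TCP position; "tcp_rot": TCP orientation; "force": force on the tool from outside, world axes, zero at the start; "moment": the same for the moment, N m; "opening": opening from 0.0 (shut) to 1.0 (fully open).
Only numpy, scipy, OpenCV 4.12 (cv2) and the standard library are available. Lean on these libraries where they do the work, as an engineer would, in place of code of your own. Each camera call takes 0.05 s, during which the arm holds its last target.

## Working session

There is one attempt and no reset: what is moved stays moved. The work goes in short steps, Python scripts to look and compute and a tool call to move; the robot and the scene stay as the last step left them, time stands still between calls to the robot, and variables do not carry over. Pictures are saved under pics/ and viewed, and the job is handed in when it is done.

Besides the shell and the picture viewer there is one more tool, called after "Call:" by a JSON object that holds its "method" and its "body", one argument or row to a line. apply_moves: Moves the arm, as the interface text tells. Its arguments: {"type":"object","properties":{"motion":{"type":"string"}},"required":["motion"]}

```bash
ls; mkdir -p pics
cat > h.py <<'E'
import numpy as np, cv2
from rig import bot
def save(cam,fn,scale=1):
    im=bot.capture(cam); cv2.imwrite('pics/'+fn,cv2.cvtColor(im,cv2.COLOR_RGB2BGR)); return im
E
python3 - <<'E'
from h import *
print(bot.pinch_z); s=bot.read_state(); print(s)
save('scene','a1.png');save('side','a2.png');save('wrist','a3.png')
for n in ['scene','side','wrist']:
    c=bot.get_calibration(n); print(n,{k:np.round(v,4).tolist() for k,v in c.items()})
for n in ['load_cell_top','plate1','plate4','cap','plug_tip','ring_spanner','small_spanner','hex_driver','dial_cover','socket','drive_plug','collar']:
    r=bot.find_in(n,'scene'); print(n,[(np.round(d['point'],3).tolist(),round(d['p'],2)) for d in r[:3]])
E
```

```text
pics
0.0187
{'time_s': 0.0, 'joint_positions': array([-8.64296471e+01,  3.02809620e+01,  8.21559083e+01, -1.58646680e-03,
        6.76884728e+01, -1.02279670e+01]), 'qvel': array([ 0.02075266, -0.01924977, -0.07274537, -0.05822939,  0.15833165,
       -0.02331218]), 'tau': array([ 8.86806229e-04, -4.40042281e+01, -1.76591688e+01,  6.33153738e-02,
        5.80842909e-02, -1.78718601e-04]), 'position': array([ 0.14903333, -0.60622155,  0.22155288]), 'tcp_rot': array([[ 9.71138789e-01,  2.38515043e-01, -1.61800199e-04],
       [ 2.38514822e-01, -9.71136406e-01,  2.18180739e-03],
       [ 3.63263820e-04, -2.15742953e-03, -9.99997607e-01]]), 'force': array([ 0.63313652, -0.3024118 ,  0.12529451]), 'moment': array([ 0.06233211,  0.02658237, -0.00126409]), 'opening': 1.0004026891537328}
scene {'fx': 415.6656, 'fy': 415.6656, 'cx': 322.4626, 'cy': 197.8088, 'D': [-0.0492, 0.0, 0.0, 0.0, 0.0], 'rvec': [1.8018, 1.8823, -0.6208], 'tvec': [0.0181, -0.3544, 1.4121]}
side {'fx': 496.1933, 'fy': 496.1933, 'cx': 315.9472, 'cy': 196.3417, 'D': [-0.1389, 0.0, 0.0, 0.0, 0.0], 'rvec': [0.9531, -2.4375, 
[... 203 characters left out ...]
0.0318, 0.3902]}
load_cell_top [([0.486, 0.139, 0.009], 0.73), ([0.649, -0.118, 0.017], 0.58)]
plate1 [([0.465, 0.14, 0.074], 0.69), ([0.462, 0.169, 0.07], 0.43)]
plate4 [([0.465, 0.14, 0.074], 0.69), ([0.462, 0.169, 0.07], 0.43)]
cap [([0.506, -0.114, 0.042], 0.64), ([0.673, 0.182, 0.014], 0.4)]
plug_tip [([0.661, -0.305, 0.062], 0.6)]
ring_spanner [([0.668, -0.006, 0.007], 0.91)]
small_spanner [([0.37, 0.062, 0.006], 0.72), ([0.66, -0.308, 0.065], 0.25)]
hex_driver [([0.308, -0.336, 0.012], 0.56)]
dial_cover [([0.372, 0.288, 0.014], 0.94)]
socket [([0.553, 0.029, 0.032], 0.66), ([0.661, -0.303, 0.066], 0.38)]
drive_plug [([0.646, -0.12, 0.018], 0.51)]
collar [([0.674, 0.179, 0.014], 0.47)]
```

View pics/a1.png

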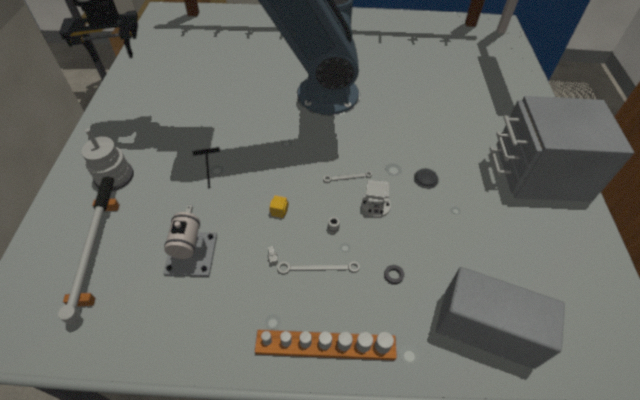

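View pics/a2.png

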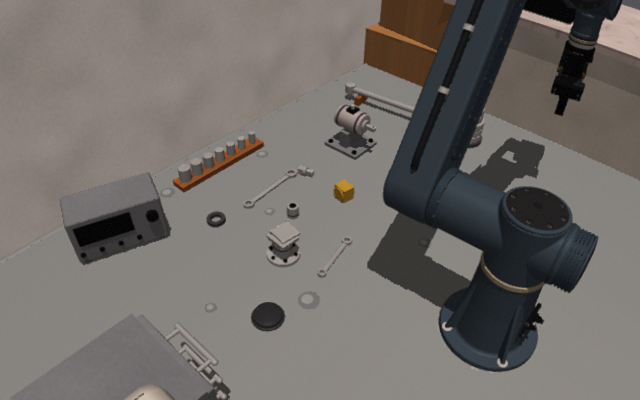

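View pics/a3.png

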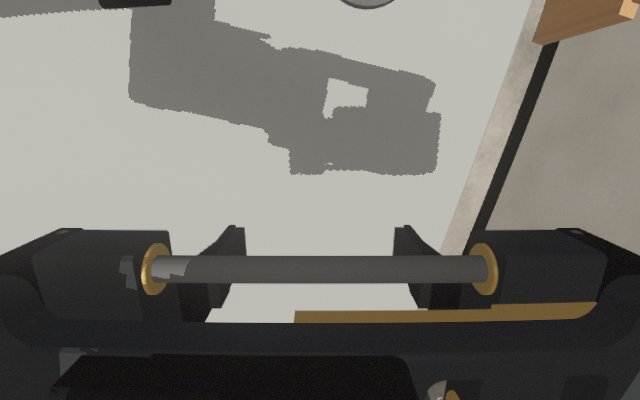

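Run:
```python
import cv2,numpy as np
a=cv2.imread('pics/a1.png');b=cv2.imread('pics/a2.png')
def c(im,x,y,r=22): return cv2.resize(im[y-r:y+r,x-r:x+r],(390,390),interpolation=cv2.INTER_CUBIC)
cv2.imwrite('pics/b1.png',np.hstack([c(a,279,206),c(b,344,190)]))
cv2.imwrite('pics/b2.png',np.hstack([c(a,376,195),c(b,284,243)]))
```

```text
(no output)
```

View pics/b1.png

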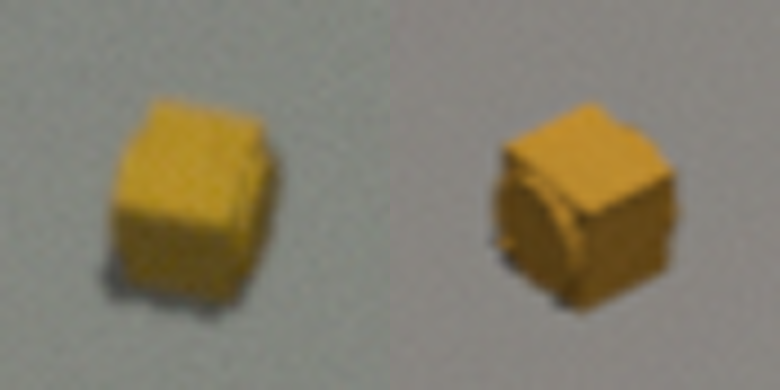

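View pics/b2.png

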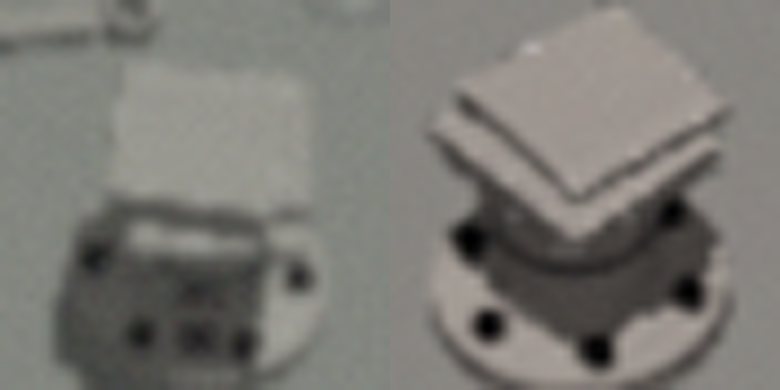

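```bash
cat >> h.py <<'E'
def cam(n):
    c=bot.get_calibration(n);K=np.array([[c['fx'],0,c['cx']],[0,c['fy'],c['cy']],[0,0,1]]);R=cv2.Rodrigues(np.array(c['rvec'],float))[0];t=np.array(c['tvec'],float)
    return K,np.array(c['D'],float),R,t
def proj(C,P):
    K,D,R,t=C;return cv2.projectPoints(np.array(P,float).reshape(-1,3),cv2.Rodrigues(R)[0],t,K,D)[0].reshape(-1,2)
def back(C,uv,z):
    K,D,R,t=C;p=cv2.undistortPoints(np.array(uv,float).reshape(-1,1,2),K,D).reshape(-1,2)
    o=-R.T@t; d=np.c_[p,np.ones(len(p))]@R; return o+d*((z-o[2])/d[:,2])[:,None]
E
python3 - <<'E'
from h import *
K,D,R,t=cam('wrist'); s=bot.read_state(); T=np.array(s['tcp_rot']); o=-R.T@t
print('cam in tool',T.T@(o-s['position']),'fwd in tool',T.T@R[2],'right',T.T@R[0])
for n in ['scene','side']:
    K,D,R,t=cam(n); print(n,-R.T@t,R[2])
C=cam('scene')
print('plug px (190,210)',back(C,[[190,209]],0.09))
print('pack top corners', )
# crop origin 354,173 scale 390/44
f=44/390
cr=np.array([[120,62],[308,78],[312,205],[112,205]])*f+[354,173]
print(back(C,cr,0.074).round(4))
f2=lambda x0,y0,l:np.array(l)*f+[x0,y0]
S=cam('side')
print(back(S,f2(262,221,[[455-390,88],[620-390,8],[730-390,108],[575-390,195]]),0.074).round(4))
print('cap top', back(C,f2(257,184,[[155,100],[265,122],[228,222],[112,205]]),0.04).round(4))
print('cap top side', back(S,f2(322,168,[[503-390,148],[597-390,103],[675-390,175],[582-390,213]]),0.04).round(4))
E
```

```text
cam in tool [ 0.07271388 -0.00049108 -0.16142749] fwd in tool [-2.65873113e-01 -5.91152371e-04  9.64007852e-01] right [-3.33061020e-04  9.99999809e-01  5.21365346e-04]
scene [1.14171719 0.00790112 0.90350498] [-0.60923482 -0.00814276 -0.79294806]
side [-0.12355153  0.68702298  0.8725405 ] [ 0.50583195 -0.5640835  -0.65264374]
plug px (190,210) [[ 0.56718261 -0.31842404  0.09      ]]
pack top corners
[[0.4397 0.1148 0.074 ]
 [0.4429 0.17   0.074 ]
 [0.4903 0.1683 0.074 ]
 [0.4933 0.1109 0.074 ]]
[[0.4914 0.1589 0.074 ]
 [0.4814 0.1087 0.074 ]
 [0.4347 0.1157 0.074 ]
 [0.4418 0.1646 0.074 ]]
cap top [[ 0.4764 -0.1272  0.04  ]
 [ 0.4829 -0.0939  0.04  ]
 [ 0.5198 -0.1013  0.04  ]
 [ 0.5155 -0.1355  0.04  ]]
cap top side [[ 0.5173 -0.1014  0.04  ]
 [ 0.5105 -0.1371  0.04  ]
 [ 0.4718 -0.1268  0.04  ]
 [ 0.4807 -0.0945  0.04  ]]
```

```bash
cat >> h.py <<'E'
import json,os
from scipy.spatial.transform import Rotation as Ro
def down(yaw): # tool x at yaw, z down
    c,s=np.cos(np.radians(yaw)),np.sin(np.radians(yaw)); return np.array([[c,s,0],[s,-c,0],[0,0,-1.]])
def getcmd():
    if not os.path.exists('cmd.json'): return np.array([0.149,-0.607,0.223]),down(13.796)
    d=json.load(open('cmd.json'));return np.array(d['p']),np.array(d['R'])
def setcmd(row):
    "row: 6 numbers sent last"
    p,R=getcmd();row=np.array(row,float)
    p2=p+R@row[:3];R2=R@Ro.from_rotvec(np.radians(row[3:6])).as_matrix()
    json.dump({'p':p2.tolist(),'R':R2.tolist()},open('cmd.json','w'))
def plan(ptgt,Rtgt):
    p,R=getcmd();d=R.T@(np.array(ptgt)-p);rv=np.degrees(Ro.from_matrix(R.T@Rtgt).as_rotvec())
    print('row',d.round(4),rv.round(2)); return np.r_[d,rv]
def st():
    s=bot.read_state();p,R=getcmd()
    print('t',s['time_s'],'J',np.round(s['joint_positions'],1),'pos',np.round(s['position'],4),'F',np.round(s['force'],1),'op',round(s['opening'],3),'err',np.round(s['position']-p,4),np.degrees(Ro.from_matrix(R.T@s['tcp_rot']).as_rotvec()).round(2))
    return s
E
python3 - <<'E'
from h import *
plan([0.43,-0.33,0.12],down(13.796))
E
```

```text
row [ 0.3389 -0.202   0.103 ] [0. 0. 0.]
```

Call:
{"method": "apply_moves", "body": {
  "motion": "0.042 -0.025 0.013 0 0 0 0.087; 0.085 -0.05 0.026 0 0 0 0.087; 0.127 -0.076 0.039 0 0 0 0.087; 0.17 -0.101 0.052 0 0 0 0.087; 0.212 -0.126 0.065 0 0 0 0.087; 0.255 -0.152 0.078 0 0 0 0.087; 0.297 -0.177 0.09 0 0 0 0.087; 0.339 -0.202 0.103 0 0 0 0.087"
}}

```text
time_s: 1.75
position: [0.4315, -0.3291, 0.1194]
tcp_rot: [[0.971, 0.238, 0.001], [0.238, -0.971, -0.001], [0.001, 0.001, -1.0]]
force: [-1.2, -1.1, 0.8]
opening: 0.999
```

Run:
```python
from h import *
setcmd([.339,-.202,.103,0,0,0]); st(); save('wrist','c1.png'); print(proj(cam('wrist'),[[.498,-.1145,.02]]))
```

```text
t 1.75 J [-49.1  32.4  99.4   0.   48.2  27.1] pos [ 0.4315 -0.3291  0.1194] F [-1.2 -1.1  0.8] op 0.999 err [ 0.0014  0.0009 -0.0006] [-0.06  0.03  0.01]
[[94.3716743  66.59455884]]
```

View pics/c1.png

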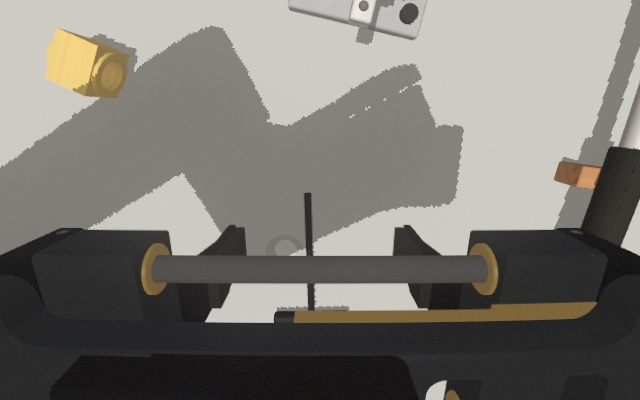

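Run:
```python
import cv2
a=cv2.imread('pics/c1.png'); cv2.imwrite('pics/c2.png',cv2.resize(a[20:110,30:150],(800,600),interpolation=cv2.INTER_CUBIC))
```

```text
(no output)
```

View pics/c2.png

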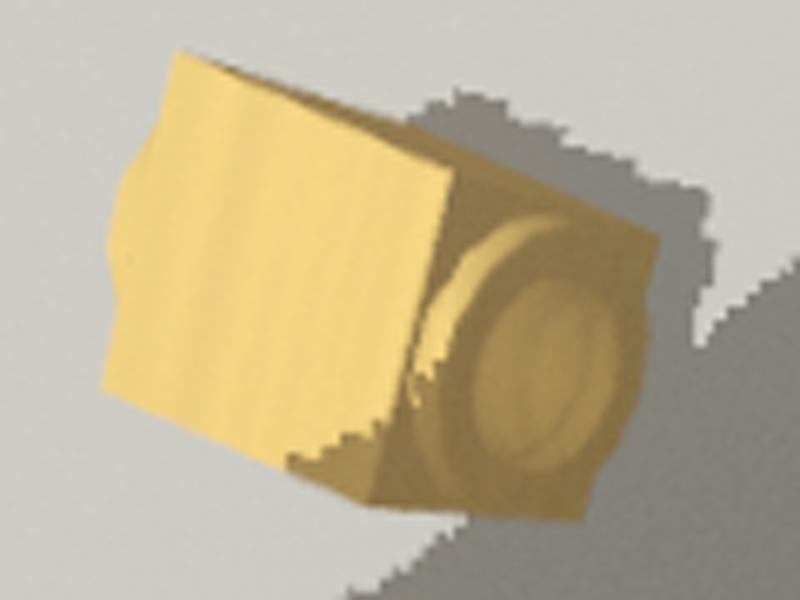

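Run:
```python
from h import *
plan([0.465,0.14,0.21],down(0))
```

```text
row [ 0.146  -0.4481 -0.09  ] [ 0.   0.  13.8]
```

Call:
{"method": "apply_moves", "body": {
  "motion": "0.018 -0.056 -0.02 0 0 2 0.087; 0.036 -0.112 -0.04 0 0 4 0.087; 0.055 -0.168 -0.06 0 0 6 0.087; 0.073 -0.224 -0.07 0 0 8 0.087; 0.091 -0.28 -0.08 0 0 10 0.087; 0.11 -0.336 -0.09 0 0 12 0.087; 0.128 -0.392 -0.09 0 0 13 0.087; 0.146 -0.448 -0.09 0 0 13.8 0.087"
}}

```text
time_s: 2.8
position: [0.4655, 0.1417, 0.2102]
tcp_rot: [[1.0, -0.001, 0.002], [-0.001, -1.0, -0.0], [0.002, 0.0, -1.0]]
force: [1.1, -0.1, -0.6]
opening: 1.002
```

Run:
```python
from h import *
setcmd([.146,-.448,-.09,0,0,13.8]); s=st()
K,D,R,t=cam('wrist'); np.savez('d1.npz',R=R,t=t)
a=save('wrist','d1.png')[:,:,::-1]; cv2.imwrite('pics/d2.png',cv2.resize(a[80:260,200:440],(800,600),interpolation=cv2.INTER_CUBIC))
```

```text
t 2.8 J [  3.8  20.6 102.4  -0.   56.9  93.8] pos [0.4655 0.1417 0.2102] F [ 1.1 -0.1 -0.6] op 1.002 err [0.0005 0.0018 0.0002] [-0.    0.1   0.03]
```

View pics/d1.png

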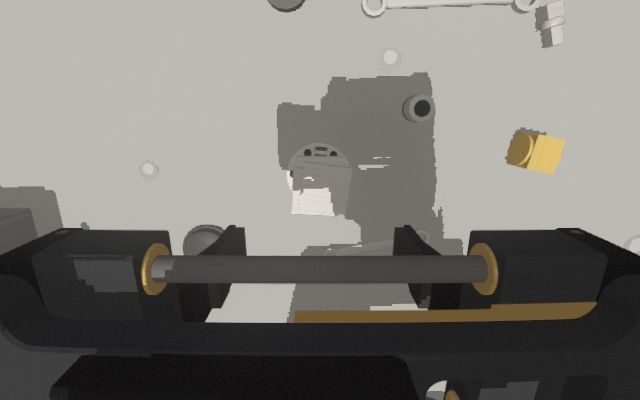

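View pics/d2.png

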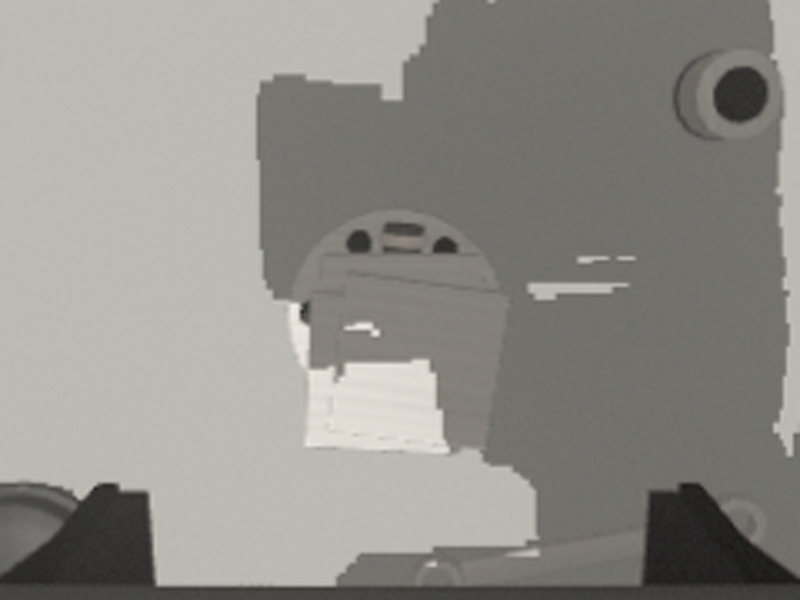

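Run:
```python
from h import *
from scipy.optimize import least_squares
c=bot.get_calibration('wrist');z=np.load('d1.npz')
C=(cam('wrist')[0],cam('wrist')[1],z['R'],z['t'])
f=lambda l:np.array(l)*0.3+[199.7,79.7]
P=back(C,f([[288,325],[300,275],[320,245],[350,222],[398,210],[440,218],[475,243],[492,268],[498,288]]),0.01)
r=least_squares(lambda v:np.hypot(P[:,0]-v[0],P[:,1]-v[1])-.04,[.465,.14]); print('cell',r.x,r.fun.round(4))
print('stub end', back(C,f([[386,223],[424,223],[404,236]]),0.028).round(4))
T=back(C,f([[345,272],[508,297],[487,452],[330,433]]),0.074); print('top',T.round(4),T.mean(0).round(4)); 
for i in range(4):
    d=T[(i+1)%4]-T[i]; print(np.hypot(*d[:2]).round(4),np.degrees(np.arctan2(d[1],d[0])).round(1))
for h in (.056,.062,.068): print(h,back(C,f([[322,253],[487,255],[308,290],[305,445]]),h).round(4).tolist())
b=cv2.imread('pics/d1.png')[140:230,270:390]
b=cv2.convertScaleAbs(np.clip(b.astype(float),60,240)-60,alpha=1.4)
cv2.imwrite('pics/d3.png',cv2.resize(b,(800,600),interpolation=cv2.INTER_CUBIC))
```

```text
cell [0.46461434 0.14282315] [ 0.0003 -0.0008 -0.0006 -0.0001  0.0005  0.0007  0.0002 -0.0003 -0.0011]
stub end [[0.5023 0.1465 0.028 ]
 [0.5023 0.1335 0.028 ]
 [0.4979 0.1404 0.028 ]]
top [[0.4925 0.1583 0.074 ]
 [0.4849 0.1092 0.074 ]
 [0.4355 0.1144 0.074 ]
 [0.4418 0.1637 0.074 ]] [0.4637 0.1364 0.074 ]
0.0497 -98.8
0.0496 174.0
0.0497 82.7
0.0509 -6.1
0.056 [[0.4958, 0.1664, 0.056], [0.4951, 0.1142, 0.056], [0.484, 0.1711, 0.056], [0.4318, 0.1734, 0.056]]
0.062 [[0.4966, 0.166, 0.062], [0.4959, 0.1148, 0.062], [0.485, 0.1706, 0.062], [0.4339, 0.1728, 0.062]]
0.068 [[0.4974, 0.1655, 0.068], [0.4967, 0.1153, 0.068], [0.486, 0.17, 0.068], [0.4359, 0.1722, 0.068]]
```

View pics/d3.png

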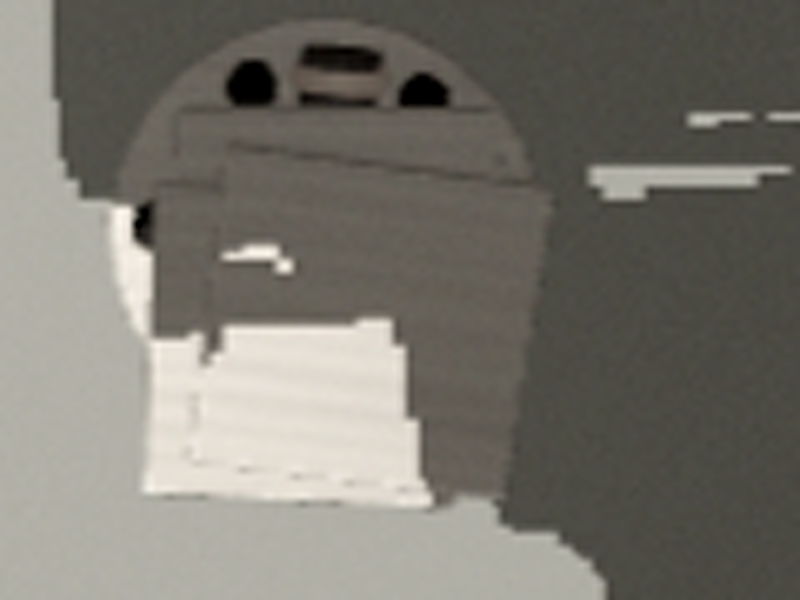

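Run:
```python
import cv2,numpy as np
a=cv2.imread('pics/a1.png');b=cv2.imread('pics/a2.png')
cv2.imwrite('pics/e1.png',np.hstack([cv2.resize(a[185:225,355:395],(400,400),interpolation=cv2.INTER_CUBIC),cv2.resize(b[233:273,264:304],(400,400),interpolation=cv2.INTER_CUBIC)]))
```

```text
(no output)
```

View pics/e1.png

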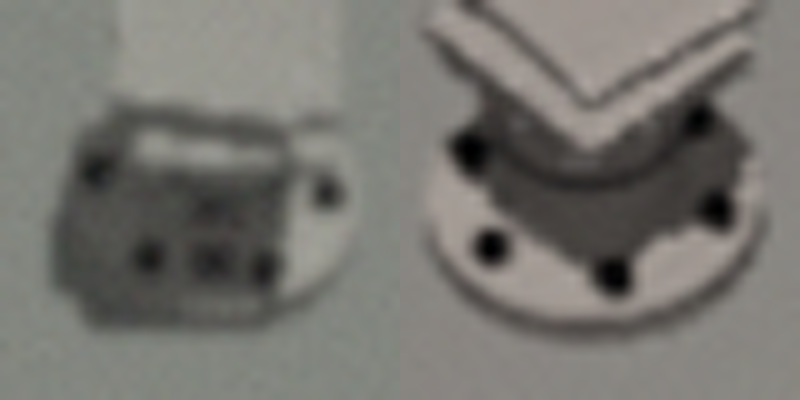

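Run:
```python
from h import *
from scipy.optimize import least_squares
def fit(C,pts,z):
    P=back(C,pts,z);r=least_squares(lambda v:np.hypot(P[:,0]-v[0],P[:,1]-v[1])-.04,[.465,.14]);print(r.x.round(4),r.fun.round(4))
S=cam('side');A=cam('scene')
p=np.array([[26,190],[32,230],[55,270],[90,300],[130,318],[180,322],[240,314],[290,290],[330,262],[358,225]])/10.+[263.55,232.55]
fit(S,p,0.01)
p=np.array([[355,195],[345,240],[325,270],[300,290],[270,302],[340,150]])/10.+[354.55,184.55]
fit(A,p,0.01)
```

```text
[0.4666 0.1432] [-0.0005 -0.0009 -0.0004  0.0005  0.0013  0.0004 -0.0001 -0.0014 -0.0007
  0.0004]
[0.4667 0.1411] [ 0.0002 -0.0003 -0.      0.0002 -0.0001 -0.0001]
```

Run:
```python
from h import *
st();plan([0.4657,0.1424,0.043],down(-3))
```

```text
t 2.85 J [  4.4  20.7 102.3   0.4  56.9  94. ] pos [0.4653 0.1483 0.2103] F [0.9 3.2 0.9] op 0.999 err [0.0003 0.0084 0.0003] [ 0.31  0.16 -0.2 ]
row [ 0.0007 -0.0025  0.167 ] [0. 0. 3.]
```

Call:
{"method": "apply_moves", "body": {
  "motion": "0.0007 -0.0025 0.03 0 0 3 0.087; 0.0007 -0.0025 0.075 0 0 3 0.087; 0.0007 -0.0025 0.12 0 0 3 0.087; 0.0007 -0.0025 0.155 0 0 3 0.087; 0.0007 -0.0025 0.167 0 0 3 0.087; 0.0007 -0.0025 0.167 0 0 3 0.08; 0.0007 -0.0025 0.167 0 0 3 0.074; 0.0007 -0.0025 0.167 0 0 3 0.069"
}}

```text
time_s: 3.85
position: [0.4667, 0.1425, 0.0438]
tcp_rot: [[0.999, -0.052, 0.003], [-0.052, -0.999, 0.0], [0.003, -0.0, -1.0]]
force: [-0.2, 0.1, 0.4]
opening: 0.826
```

Run:
```python
from h import *
setcmd([.0007,-.0025,.167,0,0,3]); s=st()
```

```text
t 3.85 J [  3.8  37.5 109.7   0.   32.6  96.8] pos [0.4667 0.1425 0.0438] F [-0.2  0.1  0.4] op 0.826 err [0.001  0.0001 0.0008] [ 0.02  0.16 -0.01]
```

Call:
{"method": "apply_moves", "body": {
  "motion": "0 0 0 0 0 0 0.065; 0 0 0 0 0 0 0.061; 0 0 0 0 0 0 0.057; 0 0 0 0 0 0 0.053; 0 0 0 0 0 0 0.05; 0 0 0 0 0 0 0.047; 0 0 0 0 0 0 0.044; 0 0 0 0 0 0 0.044"
}}

```text
time_s: 4.85
position: [0.4656, 0.1423, 0.0426]
tcp_rot: [[0.999, -0.052, -0.0], [-0.052, -0.999, -0.0], [-0.0, 0.0, -1.0]]
force: [0.4, -3.3, 1.4]
opening: 0.569
```

Run:
```python
from h import *
s=st()
```

```text
t 4.85 J [  3.8  37.7 109.7  -0.   32.6  96.8] pos [0.4656 0.1423 0.0426] F [ 0.4 -3.3  1.4] op 0.569 err [-0.0001 -0.0001 -0.0004] [-0.01 -0.02 -0.  ]
```

Call:
{"method": "apply_moves", "body": {
  "motion": "0 0 0 0 0 0 0.087; 0 0 0 0 0 0 0.087; 0 0 -0.04 0 0 0 0.087; 0 0 -0.045 0 0 -10 0.087; 0 0 -0.045 0 0 -20 0.087; 0 0 -0.045 0 0 -30 0.087; 0 0 -0.045 0 0 -40 0.087; 0 0 -0.045 0 0 -50 0.087"
}}

```text
time_s: 5.85
position: [0.4658, 0.1428, 0.0875]
tcp_rot: [[0.678, 0.735, 0.0], [0.735, -0.678, 0.0], [0.001, -0.0, -1.0]]
force: [-0.4, -0.2, 0.3]
opening: 1.001
```

Run:
```python
from h import *
setcmd([0,0,-.045,0,0,-50]); s=st()
plan([0.4657,0.1424,0.043],down(87))
```

```text
t 5.85 J [  3.9  32.6 108.5   0.   38.9  46.5] pos [0.4658 0.1428 0.0875] F [-0.4 -0.2  0.3] op 1.001 err [ 0.0001  0.0004 -0.0005] [ 0.01  0.03 -0.33]
row [-0.    -0.     0.045] [  0.   0. -40.]
```

Call:
{"method": "apply_moves", "body": {
  "motion": "0 0 0 0 0 -10 0.087; 0 0 0 0 0 -20 0.087; 0 0 0 0 0 -30 0.087; 0 0 0 0 0 -40 0.087; 0 0 0.01 0 0 -40 0.087; 0 0 0.035 0 0 -40 0.087; 0 0 0.045 0 0 -40 0.082; 0 0 0.045 0 0 -40 0.076"
}}

```text
time_s: 6.85
position: [0.4651, 0.1425, 0.0416]
tcp_rot: [[0.054, 0.999, -0.002], [0.999, -0.054, -0.0], [-0.0, -0.002, -1.0]]
force: [-0.3, -0.2, 0.5]
opening: 0.906
```

Call:
{"method": "apply_moves", "body": {
  "motion": "0 0 0 0 0 0 0.07; 0 0 0 0 0 0 0.065; 0 0 0 0 0 0 0.061; 0 0 0 0 0 0 0.057; 0 0 0 0 0 0 0.053; 0 0 0 0 0 0 0.05; 0 0 0 0 0 0 0.044; 0 0 0 0 0 0 0.044"
}}

```text
time_s: 7.85
position: [0.4651, 0.1425, 0.0428]
tcp_rot: [[0.053, 0.999, -0.001], [0.999, -0.053, 0.0], [0.0, -0.001, -1.0]]
force: [-0.8, -0.1, 4.5]
opening: 0.567
```

Run:
```python
from h import *
setcmd([0,0,.045,0,0,-40]); s=st()
```

```text
t 7.85 J [  3.8  37.6 109.8   0.   32.6   6.8] pos [0.4651 0.1425 0.0428] F [-0.8 -0.1  4.5] op 0.567 err [-0.0006  0.0001 -0.0002] [0.06 0.   0.01]
```

Call:
{"method": "apply_moves", "body": {
  "motion": "0 0 0 0 0 0 0.05; 0 0 0 0 0 0 0.087; 0 0 0 0 0 0 0.087; 0 0 -0.04 0 0 0 0.087; 0 0 -0.08 0 0 0 0.087; 0 0 -0.11 0 0 0 0.087; 0 0 -0.127 0 0 0 0.087; 0 0 -0.127 0 0 0 0.087"
}}

```text
time_s: 8.85
position: [0.4664, 0.1426, 0.1705]
tcp_rot: [[0.052, 0.999, 0.003], [0.999, -0.052, 0.0], [0.0, 0.003, -1.0]]
force: [0.1, 0.4, -0.1]
opening: 1.004
```

Run:
```python
from h import *
setcmd([0,0,-.127,0,0,0]); s=st()
C=cam('wrist'); np.savez('f1.npz',R=C[2],t=C[3]); print(proj(C,[[.4657,.1424,.074],[.4657,.1424,.01]]))
a=save('wrist','f1.png')[:,:,::-1]; cv2.imwrite('pics/f2.png',cv2.resize(a[115:235,240:400],(800,600),interpolation=cv2.INTER_CUBIC))
b=save('side','f3.png')[:,:,::-1];c=save('scene','f4.png')[:,:,::-1]
cv2.imwrite('pics/f5.png',np.hstack([cv2.resize(c[170:226,350:406],(400,400),interpolation=cv2.INTER_CUBIC),cv2.resize(b[217:273,257:313],(400,400),interpolation=cv2.INTER_CUBIC)]))
```

```text
t 8.85 J [  3.8  24.2 104.7   0.   51.    6.8] pos [0.4664 0.1426 0.1705] F [ 0.1  0.4 -0.1] op 1.004 err [0.0007 0.0002 0.0005] [-0.16  0.02 -0.  ]
[[318.1929228  198.90599031]
 [318.2016853  183.00856548]]
```

View pics/f2.png

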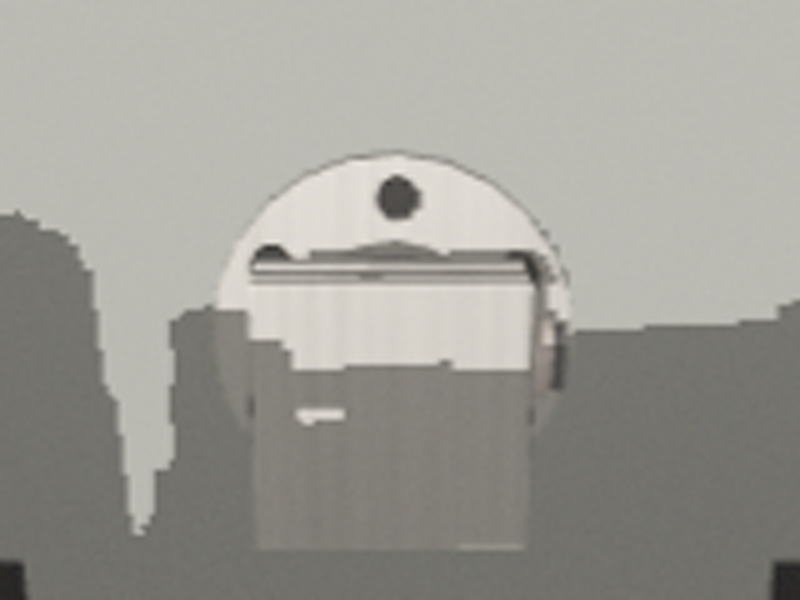

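View pics/f5.png

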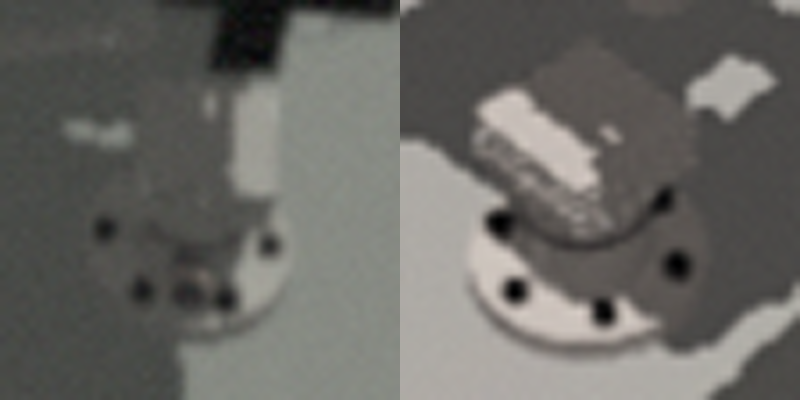

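Run:
```python
from h import *
from scipy.optimize import least_squares
z=np.load('f1.npz');C=(cam('wrist')[0],cam('wrist')[1],z['R'],z['t'])
f=lambda l:np.array(l)*0.2+[239.6,114.6]
T=back(C,f([[249,284],[534,284],[528,549],[256,549]]),.074);print(T.round(4),T.mean(0))
P=back(C,f([[217,300],[230,245],[270,190],[320,163],[395,151],[470,170],[520,205],[550,240],[570,290],[217,320]]),0.01)
r=least_squares(lambda v:np.hypot(P[:,0]-v[0],P[:,1]-v[1])-.04,[.465,.14]); print('cell',r.x,r.fun.round(4))
m=T.mean(0)[:2]; c=Ro.from_euler('z',-3,degrees=True).as_matrix()[:2,:2]
for h in (.05,.056,.062,.068,.074):
    q=[np.r_[m+c@np.array(v),h] for v in ([.025,.025],[-.025,.025],[.025,-.025],[-.025,-.025])]
    print(h,((proj(C,q)-[239.6,114.6])/.2).round(0).tolist())
a=cv2.imread('pics/f1.png')
x=cv2.resize(a[158:182,285:355],(800,274),interpolation=cv2.INTER_CUBIC);y=cv2.resize(a[210:234,285:355],(800,274),interpolation=cv2.INTER_CUBIC)
g=np.vstack([x,cv2.convertScaleAbs(y,alpha=1.7,beta=-60)]); cv2.imwrite('pics/f6.png',g)
```

```text
[[0.4419 0.1687 0.074 ]
 [0.4916 0.166  0.074 ]
 [0.4891 0.1168 0.074 ]
 [0.4393 0.1195 0.074 ]] [0.46550718 0.14274358 0.074     ]
cell [0.46577048 0.14426848] [-0.0008  0.0004  0.0011  0.0004 -0.0001 -0.0006 -0.0006 -0.0001 -0.0001
 -0.0013]
0.05 [[523.0, 259.0], [260.0, 259.0], [518.0, 508.0], [266.0, 508.0]]
0.056 [[526.0, 264.0], [257.0, 264.0], [520.0, 518.0], [264.0, 518.0]]
0.062 [[529.0, 270.0], [255.0, 270.0], [523.0, 528.0], [261.0, 529.0]]
0.068 [[532.0, 276.0], [252.0, 276.0], [525.0, 539.0], [259.0, 540.0]]
0.074 [[535.0, 282.0], [248.0, 282.0], [528.0, 551.0], [256.0, 551.0]]
```

View pics/f6.png

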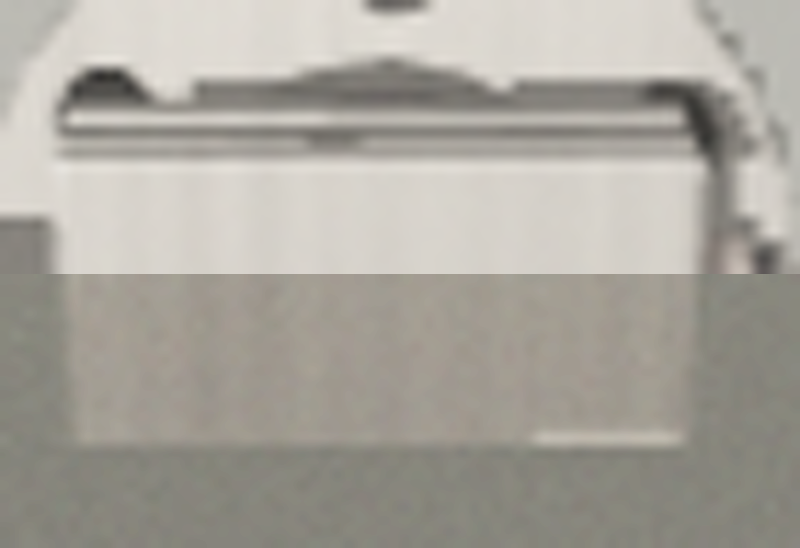

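Call:
{"method": "apply_moves", "body": {
  "motion": "0 0 0 0 0 10 0.087; 0 0 0 0 0 20 0.087; 0 0 0 0 0 30 0.087; 0 0 0 0 0 40 0.087; 0 0 0 0 0 50 0.087; 0 0 0 0 0 60 0.087; 0 0 0.02 0 0 70 0.087; 0 0 0.05 0 0 80 0.087"
}}

```text
time_s: 10.0
position: [0.4659, 0.1425, 0.1185]
tcp_rot: [[0.993, 0.116, 0.0], [0.116, -0.993, 0.0], [0.0, -0.0, -1.0]]
force: [1.1, 0.6, -0.8]
opening: 0.998
```

Run:
```python
from h import *
setcmd([0,0,.05,0,0,80]); s=st();plan([.4657,.1426,.043],down(-3))
```

```text
t 10.0 J [  3.8  29.3 107.3   0.   43.4  87.2] pos [0.4659 0.1425 0.1185] F [ 1.1  0.6 -0.8] op 0.998 err [ 0.0002  0.0001 -0.0015] [0.   0.02 0.33]
row [ 0.     -0.0002  0.077 ] [ 0.  0. 10.]
```

Call:
{"method": "apply_moves", "body": {
  "motion": "0 0 0 0 0 10 0.087; 0 0 0.03 0 0 10 0.087; 0 0 0.06 0 0 10 0.087; 0 0 0.077 0 0 10 0.085; 0 0 0.077 0 0 10 0.077; 0 0 0.077 0 0 10 0.069; 0 0 0.077 0 0 10 0.062; 0 0 0.077 0 0 10 0.056"
}}

```text
time_s: 11.0
position: [0.4662, 0.1425, 0.0432]
tcp_rot: [[0.999, -0.052, 0.001], [-0.052, -0.999, 0.0], [0.001, -0.0, -1.0]]
force: [-0.6, 0.1, 0.3]
opening: 0.691
```

Call:
{"method": "apply_moves", "body": {
  "motion": "0 0 0 0 0 0 0.053; 0 0 0 0 0 0 0.05; 0 0 0 0 0 0 0.044; 0 0 0 0 0 0 0.044; 0 0 0 0 0 0 0.044; 0 0 0 0 0 0 0.05; 0 0 0 0 0 0 0.06; 0 0 0 0 0 0 0.087"
}}

```text
time_s: 12.0
position: [0.4655, 0.1425, 0.0423]
tcp_rot: [[0.999, -0.052, -0.001], [-0.052, -0.999, -0.0], [-0.001, 0.0, -1.0]]
force: [0.8, -0.2, 0.6]
opening: 0.723
```

Run:
```python
from h import *
setcmd([0,0,.077,0,0,10]); s=st()
# cap pose from c1
```

```text
t 12.0 J [  3.8  37.7 109.7   0.   32.6  96.8] pos [0.4655 0.1425 0.0423] F [ 0.8 -0.2  0.6] op 0.723 err [-0.0002  0.0001 -0.0007] [-0.   -0.04 -0.  ]
```

Call:
{"method": "apply_moves", "body": {
  "motion": "0 0 0 0 0 0 0.087; 0 0 0 0 0 0 0.087; 0 0 -0.03 0 0 0 0.087; 0 0 -0.07 0 0 0 0.087; 0 0 -0.11 0 0 0 0.087; 0 0 -0.13 0 0 0 0.087; 0 0 -0.13 0 0 0 0.087; 0 0 -0.13 0 0 0 0.087"
}}

```text
time_s: 13.0
position: [0.465, 0.1424, 0.1717]
tcp_rot: [[0.999, -0.052, -0.002], [-0.052, -0.999, -0.0], [-0.002, 0.0, -1.0]]
force: [-0.3, 0.4, -0.4]
opening: 1.002
```

Run:
```python
from h import *
setcmd([0,0,-.13,0,0,0]); s=st()
C=cam('wrist'); np.savez('g1.npz',R=C[2],t=C[3])
a=save('wrist','g1.png')[:,:,::-1]; cv2.imwrite('pics/g2.png',cv2.resize(a[115:235,240:400],(800,600),interpolation=cv2.INTER_CUBIC))
c=Ro.from_euler('z',-3,degrees=True).as_matrix()[:2,:2]
for h in (.05,.062,.074):
    q=[np.r_[np.array([.4655,.1426])+c@np.array(v),h] for v in ([.025,.025],[-.025,.025],[.025,-.025],[-.025,-.025])]
    print(h,((proj(C,q)-[239.6,114.6])/.2).round(0).tolist())
# cap
s0=None
```

```text
t 13.0 J [  3.8  24.  104.6   0.   51.4  96.8] pos [0.465  0.1424 0.1717] F [-0.3  0.4 -0.4] op 1.002 err [-0.0007 -0.     -0.0013] [-0.01 -0.1  -0.  ]
0.05 [[268.0, 251.0], [274.0, 499.0], [531.0, 250.0], [525.0, 499.0]]
0.062 [[263.0, 261.0], [269.0, 519.0], [536.0, 261.0], [530.0, 519.0]]
0.074 [[257.0, 273.0], [264.0, 541.0], [542.0, 273.0], [535.0, 541.0]]
```

View pics/g2.png

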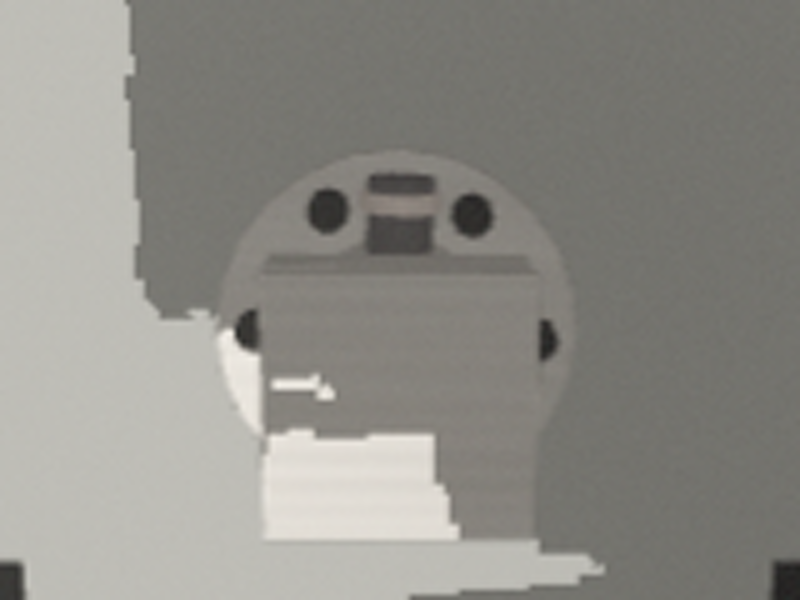

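View pics/g1.png

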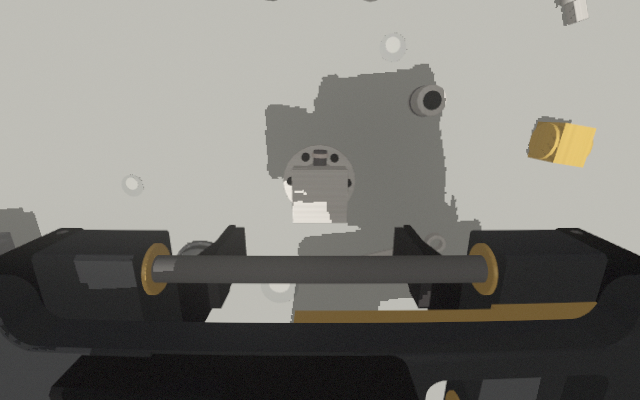

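Run:
```python
import cv2
a=cv2.imread('pics/g1.png'); cv2.imwrite('pics/g3.png',cv2.resize(a[112:172,520:600],(800,600),interpolation=cv2.INTER_CUBIC))
```

```text
(no output)
```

View pics/g3.png

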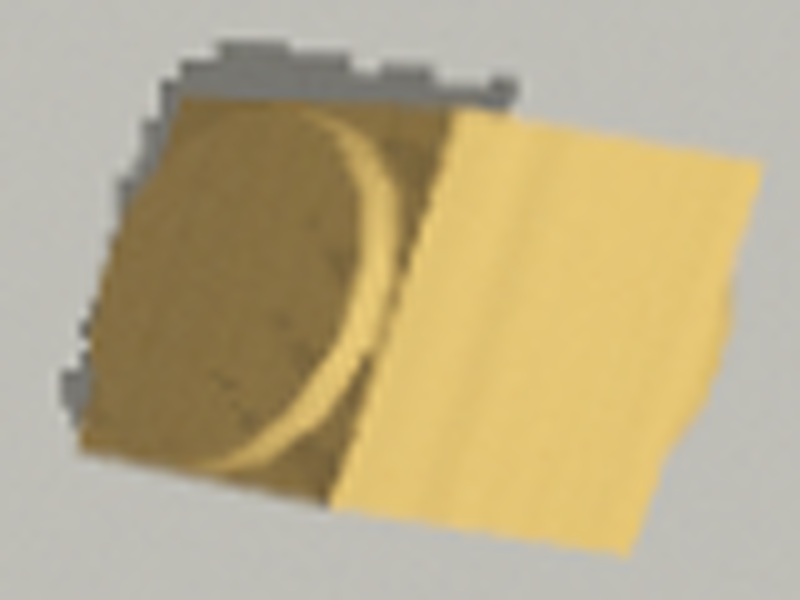

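Run:
```python
from h import *
z=np.load('g1.npz');K,D,_,_=cam('wrist');C=(K,D,z['R'],z['t'])
T=back(C,np.array([[452,108],[765,163],[630,555],[330,505]])/10+[519.55,111.55],.04);print(T.round(4),T.mean(0).round(4))
for i in range(4):
    d=T[(i+1)%4]-T[i];print(np.hypot(*d[:2]).round(4),np.degrees(np.arctan2(d[1],d[0])).round(1))
# c1 pose
Rw=np.array([[.97114,.2385,.001],[.2385,-.97114,-.001],[.001,.001,-1]]);pw=np.array([.4315,-.3291,.1194])
s=bot.read_state();Tr=np.array(s['tcp_rot']); K,D,R,t=cam('wrist'); o=Tr.T@(-R.T@t-s['position']); RT=R@Tr
R1=RT@Rw.T; o1=pw+Rw@o; C1=(K,D,R1,-R1@o1)
T=back(C1,np.array([[180,50],[453,172],[370,505],[102,388]])*.15+[29.6,19.6],.04);print(T.round(4),T.mean(0).round(4))
for i in range(4):
    d=T[(i+1)%4]-T[i];print(np.hypot(*d[:2]).round(4),np.degrees(np.arctan2(d[1],d[0])).round(1))
```

```text
[[ 0.5189 -0.1007  0.04  ]
 [ 0.5124 -0.1346  0.04  ]
 [ 0.4733 -0.1271  0.04  ]
 [ 0.4799 -0.0938  0.04  ]] [ 0.4961 -0.114   0.04  ]
0.0345 -100.8
0.0398 169.2
0.0339 78.7
0.0395 -9.9
[[ 0.5188 -0.1033  0.04  ]
 [ 0.5125 -0.1362  0.04  ]
 [ 0.4736 -0.1289  0.04  ]
 [ 0.4798 -0.0955  0.04  ]] [ 0.4962 -0.116   0.04  ]
0.0335 -100.9
0.0396 169.2
0.034 79.4
0.0398 -11.4
```

```bash
cat > kin.py <<'E'
import numpy as np
from scipy.optimize import least_squares
D=[([-86.4296,30.2810,82.1559,0,67.6885,-10.228],[.14903,-.60622,.22155]),
([-49.1,32.4,99.4,0,48.2,27.1],[.4315,-.3291,.1194]),
([3.8,20.6,102.4,0,56.9,93.8],[.4655,.1417,.2102]),
([3.8,37.6,109.8,0,32.6,6.8],[.4651,.1425,.0428]),
([3.8,32.6,108.5,0,38.9,46.5],[.4658,.1428,.0875]),
([3.8,24.,104.6,0,51.4,96.8],[.465,.1424,.1717])]
def rz(a):
    c,s=np.cos(a),np.sin(a);return np.array([[c,-s,0],[s,c,0],[0,0,1]])
def ry(a):
    c,s=np.cos(a),np.sin(a);return np.array([[c,0,s],[0,1,0],[-s,0,c]])
E
python3 - <<'E'
from kin import *
def f(v):
    L1,L2,yo,zc,a1,ex=v;o=[]   # ex: elbow offset perpendicular to forearm
    for j,p in D:
        j=np.radians(j);q=rz(-j[0])@np.array(p)
        b=j[1]+j[2]
        o+= [a1+L1*np.sin(j[1])+L2*np.sin(b)+ex*np.cos(b)-q[0], yo-q[1], zc+L1*np.cos(j[1])+L2*np.cos(b)-ex*np.sin(b)-q[2]]
    return o
for fixed in (0,1):
  g=(lambda v:f([*v,0,0])) if fixed==0 else (lambda v:np.r_[f(v),1e-3*np.array(v[4:])])
  r=least_squares(g,[.4,.4,.11,0]+([0,0] if fixed else []));print(r.x.round(4),(np.array(r.fun)*1000).round(1))
E
```

```text
[ 0.4535  0.3823  0.1111 -0.0057] [-32.3   0.1  18.4  -3.3   0.4   2.9   6.3   0.5   0.3   9.1  -0.3 -11.3
  10.1  -0.5  -8.7   9.8  -0.2  -1.7]
[ 5.854e-01  3.914e-01  1.111e-01 -3.050e-02  4.000e-04  1.125e-01] [ 0.1  0.1  0.1 -0.4  0.4 -0.4 -0.5  0.5 -0.3  0.2 -0.3  0.1 -0.2 -0.5
 -0.1  0.8 -0.2  0.5  0.   0.1]
```

Run:
```python
from h import *
plan([.496,-.115,.12],down(79.3))
```

```text
row [0.0437 0.2555 0.053 ] [  0.    0.  -82.3]
```

Call:
{"method": "apply_moves", "body": {
  "motion": "0.005 0.032 0.007 0 0 -10.3 0.087; 0.011 0.064 0.013 0 0 -20.6 0.087; 0.016 0.096 0.02 0 0 -30.9 0.087; 0.022 0.128 0.027 0 0 -41.2 0.087; 0.027 0.16 0.033 0 0 -51.5 0.087; 0.033 0.192 0.04 0 0 -61.8 0.087; 0.038 0.224 0.046 0 0 -72 0.087; 0.044 0.256 0.053 0 0 -82.3 0.087"
}}

```text
time_s: 14.05
position: [0.4954, -0.1162, 0.1179]
tcp_rot: [[0.18, 0.984, -0.003], [0.984, -0.18, 0.001], [0.001, -0.003, -1.0]]
force: [0.4, 0.3, 0.2]
opening: 1.0
```

Run:
```python
from h import *
setcmd([.044,.256,.053,0,0,-82.3]); s=st()
plan([.496,-.115,.008],down(79.3))
```

```text
t 14.05 J [-25.8  30.6 104.1   0.   45.4 -15.4] pos [ 0.4954 -0.1162  0.1179] F [0.4 0.3 0.2] op 1.0 err [-0.0008 -0.0006 -0.0021] [ 0.17  0.05 -0.33]
row [ 0.0005 -0.0003  0.112 ] [ 0.  0. -0.]
```

Call:
{"method": "apply_moves", "body": {
  "motion": "0.0005 -0.0003 0.01 0 0 0 0.087; 0.0005 -0.0003 0.04 0 0 0 0.087; 0.0005 -0.0003 0.07 0 0 0 0.087; 0.0005 -0.0003 0.095 0 0 0 0.087; 0.0005 -0.0003 0.112 0 0 0 0.087; 0.0005 -0.0003 0.112 0 0 0 0.075; 0.0005 -0.0003 0.112 0 0 0 0.06; 0.0005 -0.0003 0.112 0 0 0 0.045"
}}

```text
time_s: 15.05
position: [0.4967, -0.1151, 0.0084]
tcp_rot: [[0.186, 0.983, 0.002], [0.983, -0.186, -0.001], [-0.0, 0.002, -1.0]]
force: [1.2, 1.0, 0.1]
opening: 0.741
```

Call:
{"method": "apply_moves", "body": {
  "motion": "0 0 0 0 0 0 0.035; 0 0 0 0 0 0 0.02; 0 0 0 0 0 0 0.02; 0 0 0 0 0 0 0.02; 0 0 -0.01 0 0 0 0.02; 0 0 -0.03 0 0 0 0.02; 0 0 -0.06 0 0 0 0.02; 0 0 -0.09 0 0 0 0.02"
}}

```text
time_s: 16.05
position: [0.4952, -0.1145, 0.098]
tcp_rot: [[0.186, 0.983, -0.002], [0.983, -0.186, 0.001], [0.001, -0.002, -1.0]]
force: [0.6, 0.3, -4.3]
opening: 0.456
```

Run:
```python
from h import *
setcmd([.0005,-.0003,.112,0,0,0]);setcmd([0,0,-.09,0,0,0]); s=st();save('wrist','h1.png')
```

```text
t 16.05 J [-25.6  32.6 105.    0.   42.5 -14.9] pos [ 0.4952 -0.1145  0.098 ] F [ 0.6  0.3 -4.3] op 0.456 err [-0.0008  0.0005  0.    ] [0.12 0.03 0.  ]
```

View pics/h1.png

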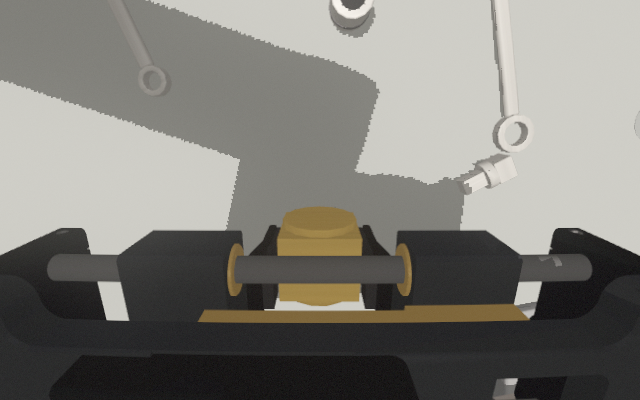

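```bash
cat >> kin.py <<'E'
Lt=.3
def fk(j,Lt=Lt,yw=0):
    j=np.radians(j);L1,L2,yo,zc,ex=.5854,.3914,.1111,-.0305,.1125
    b=j[1]+j[2]
    w=np.array([L1*np.sin(j[1])+L2*np.sin(b)+ex*np.cos(b),yo-yw,zc+Lt+L1*np.cos(j[1])+L2*np.cos(b)-ex*np.sin(b)])
    Rf=ry(b)@rz(j[3]); R=rz(j[0])@Rf@ry(j[4])@rz(j[5]+np.pi/2)
    return rz(j[0])@(w+Rf@np.array([0,yw,0]))+R@[0,0,Lt],R
def ik(p,R,j0,Lt=Lt,yw=0):
    def e(j):
        q,Q=fk(j,Lt,yw);return np.r_[(q-p)*10,(Q-R).ravel()]
    lo=np.array([-176.69,-43.24,12.49,-82,0,-163.58]);hi=np.array([176.69,126.21,139.97,262,151.66,163.58])
    r=least_squares(e,np.clip(j0,lo+.1,hi-.1),bounds=(lo,hi),x_scale=10);return r.x,np.abs(r.fun).max()
E
python3 - <<'E'
from kin import *
from h import *
s=bot.read_state();j=np.array(s['joint_positions'])
q,Q=fk(j);print(q-s['position'],np.abs(Q-s['tcp_rot']).max())
a=np.array([.186,.9826,0])
for Lt_ in (.25,.3,.35):
  for yw in (0,.1111,-.111):
    jj=j.copy()
    for k in range(1,10):
        th=-10*k;R=getcmd()[1]@Ro.from_rotvec([0,np.radians(th),0]).as_matrix()
        pe=np.array([.4657,.1427,.16])+.012*R[:,2]; p0=np.array([.496,-.115,.098]); p=p0+(pe-p0)*k/9
        jj,er=ik(p,R,jj,Lt_,yw)
    print(Lt_,yw,jj.round(0),round(er,4))
E
```

```text
[-0.00035771  0.00028232 -0.00012778] 3.467278547608643e-16
0.25 0 [ 26.  56.  88. -58. 111.  60.] 0.0
0.25 0.1111 [ 31.  53.  77. -60. 121.  49.] 0.0
0.25 -0.111 [ 21.  58. 103. -60. 100.  73.] 0.0
0.3 0 [ 30.  62.  81. -56. 113.  60.] 0.0
0.3 0.1111 [ 34.  59.  71. -57. 123.  50.] 0.0
0.3 -0.111 [ 26.  64.  94. -56. 103.  72.] 0.0
0.35 0 [ 33.  68.  73. -53. 116.  60.] 0.0
0.35 0.1111 [ 37.  65.  64. -55. 125.  50.] 0.0
0.35 -0.111 [ 29.  70.  85. -53. 106.  70.] 0.0
```

Run:
```python
from h import *
st()
plan([.485,0.0,.22],getcmd()[1]@Ro.from_rotvec([0,np.radians(-56),0]).as_matrix())
```

```text
t 16.1 J [-25.6  32.3 104.8   0.   42.7 -14.9] pos [ 0.4973 -0.1153  0.1014] F [ 0.5 -1.  -1.7] op 0.458 err [ 0.0013 -0.0003  0.0034] [-0.25 -0.07 -0.02]
row [ 0.111  -0.0322 -0.122 ] [  0. -56.  -0.]
```

Call:
{"method": "apply_moves", "body": {
  "motion": "0.014 -0.004 -0.015 0 -7 0 0.02; 0.028 -0.008 -0.03 0 -14 0 0.02; 0.042 -0.012 -0.046 0 -21 0 0.02; 0.056 -0.016 -0.061 0 -28 0 0.02; 0.069 -0.02 -0.076 0 -35 0 0.02; 0.083 -0.024 -0.092 0 -42 0 0.02; 0.097 -0.028 -0.107 0 -49 0 0.02; 0.111 -0.032 -0.122 0 -56 0 0.02"
}}

```text
time_s: 17.1
position: [0.4851, 0.0014, 0.2186]
tcp_rot: [[0.103, 0.983, -0.154], [0.549, -0.185, -0.815], [-0.829, -0.001, -0.559]]
force: [-0.7, 0.1, -4.1]
opening: 0.456
```

Run:
```python
from h import *
setcmd([.111,-.032,-.122,0,-56,0]);s=st()
from kin import *
j=np.array(s['joint_positions']);b=None
def g(v):
    q,Q=fk(j,v[0],v[1]);return q-s['position']
r=least_squares(g,[.3,0]);print(r.x,r.fun,np.abs(fk(j)[1]-s['tcp_rot']).max())
R=getcmd()[1]; c=Ro.from_rotvec([0,np.radians(-34),0]).as_matrix(); R2=R@c; print(R2.round(3))
pe=np.array([.4657,.1427,.19])+.012*R2[:,2]
jj,er=ik(pe,R2,j,*r.x);print(jj.round(0),er)
plan(pe,R2)
```

```text
t 17.1 J [ 14.3  38.2  93.9 -49.2  83.4  47.4] pos [0.4851 0.0014 0.2186] F [-0.7  0.1 -4.1] op 0.456 err [-0.0001  0.0014 -0.0014] [-0.02 -0.04 -0.05]
[ 0.30527287 -0.00036626] [-0.00057975  0.0002328   0.00022801] 3.732908079867592e-16
[[-0.     0.983 -0.186]
 [-0.    -0.186 -0.983]
 [-1.     0.     0.   ]]
[ 30.  60.  81. -56. 114.  59.] 2.0361212715869215e-11
row [ 0.0945 -0.0457 -0.0865] [  0. -34.  -0.]
```

Call:
{"method": "apply_moves", "body": {
  "motion": "0.012 -0.006 -0.011 0 -4 0 0.02; 0.024 -0.011 -0.022 0 -9 0 0.02; 0.038 -0.018 -0.035 0 -14 0 0.02; 0.052 -0.025 -0.048 0 -19 0 0.02; 0.066 -0.032 -0.061 0 -24 0 0.02; 0.08 -0.039 -0.074 0 -29 0 0.02; 0.09 -0.044 -0.083 0 -32 0 0.02; 0.0945 -0.0457 -0.0865 0 -34 0 0.02"
}}

```text
time_s: 18.1
position: [0.4634, 0.1316, 0.1873]
tcp_rot: [[-0.002, 0.983, -0.184], [0.001, -0.184, -0.983], [-1.0, -0.002, -0.001]]
force: [1.4, 0.2, -3.5]
opening: 0.459
```

Run:
```python
from h import *
setcmd([.0945,-.0457,-.0865,0,-34,0]);s=st();print(s['tcp_rot'].round(3))
C=cam('side')
b=save('side','i1.png');c=save('scene','i2.png');save('wrist','i3.png')
cv2.imwrite('pics/i4.png',np.hstack([cv2.resize(c[130:230,340:440],(400,400),interpolation=cv2.INTER_CUBIC),cv2.resize(b[170:270,240:340],(400,400),interpolation=cv2.INTER_CUBIC)])[:,:,::-1])
```

```text
t 18.1 J [ 30.3  60.4  81.  -55.9 114.1  58.8] pos [0.4634 0.1316 0.1873] F [ 1.4  0.2 -3.5] op 0.459 err [-0.      0.0007 -0.0027] [-0.09  0.05 -0.13]
[[-0.002  0.983 -0.184]
 [ 0.001 -0.184 -0.983]
 [-1.    -0.002 -0.001]]
```

View pics/i1.png

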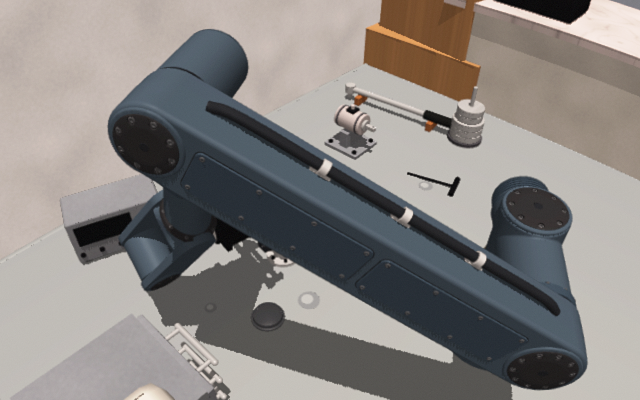

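View pics/i4.png

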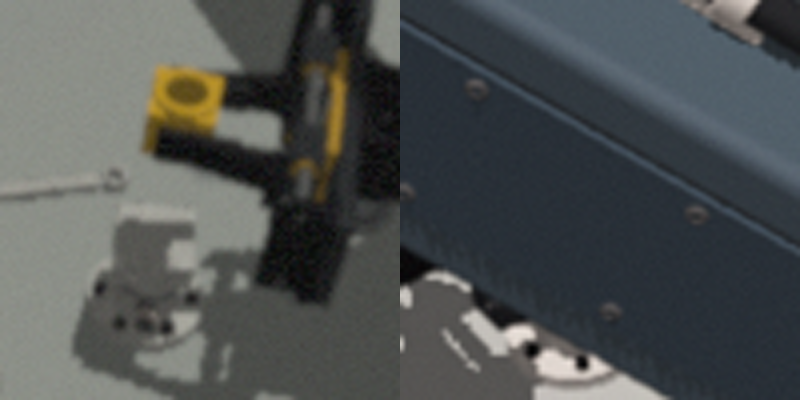

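View pics/i3.png

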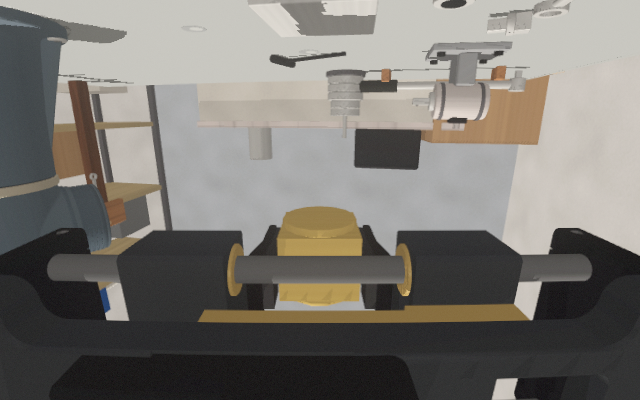

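Call:
{"method": "apply_moves", "body": {
  "motion": "0.004 0 0 0 0 0 0.02; 0.01 0 0 0 0 0 0.02; 0.016 0 0 0 0 0 0.02; 0.021 0 0 0 0 0 0.02; 0.024 0 0 0 0 0 0.02; 0.025 0 0 0 0 0 0.02; 0.025 0 0 0 0 0 0.02; 0.025 0 0 0 0 0 0.02"
}}

```text
time_s: 19.25
position: [0.4635, 0.131, 0.1647]
tcp_rot: [[0.0, 0.983, -0.186], [0.0, -0.186, -0.983], [-1.0, 0.0, -0.0]]
force: [-0.1, -0.5, -4.0]
opening: 0.456
```

Call:
{"method": "apply_moves", "body": {
  "motion": "0 0 0 0 0 0 0.02; 0 0 0 0 0 0 0.02; 0 0 0 0 0 0 0.02; 0 0 0 0 0 0 0.02; 0 0 0 0 0 0 0.02; 0 0 0 0 0 0 0.02; 0 0 0 0 0 0 0.02; 0 0 0 0 0 0 0.02"
}}

```text
time_s: 20.25
position: [0.4635, 0.1309, 0.1646]
tcp_rot: [[0.0, 0.983, -0.186], [0.0, -0.186, -0.983], [-1.0, 0.0, -0.0]]
force: [-0.0, 0.0, -3.8]
opening: 0.462
```

Run:
```python
from h import *
setcmd([.025,0,0,0,0,0]);s=st();print(s['tcp_rot'].round(4),np.abs(s['qvel']).max())
c=save('scene','k1.png')
C=cam('scene');print(proj(C,[[.4657,.1427,.165+.021],[.4657,.1427,.074]]))
cv2.imwrite('pics/k2.png',cv2.resize(c[140:220,340:440],(800,640))[:600,:,::-1])
```

```text
t 20.25 J [ 30.2  62.5  80.5 -55.3 113.2  60.3] pos [0.4635 0.1309 0.1646] F [-0.   0.  -3.8] op 0.462 err [ 0.0001  0.0001 -0.0005] [-0.  0.  0.]
[[ 0.      0.9826 -0.1857]
 [ 0.     -0.1857 -0.9826]
 [-1.      0.     -0.    ]] 0.09199511186370248
[[384.61028079 158.41114059]
 [378.67686371 188.17306728]]
```

View pics/k2.png

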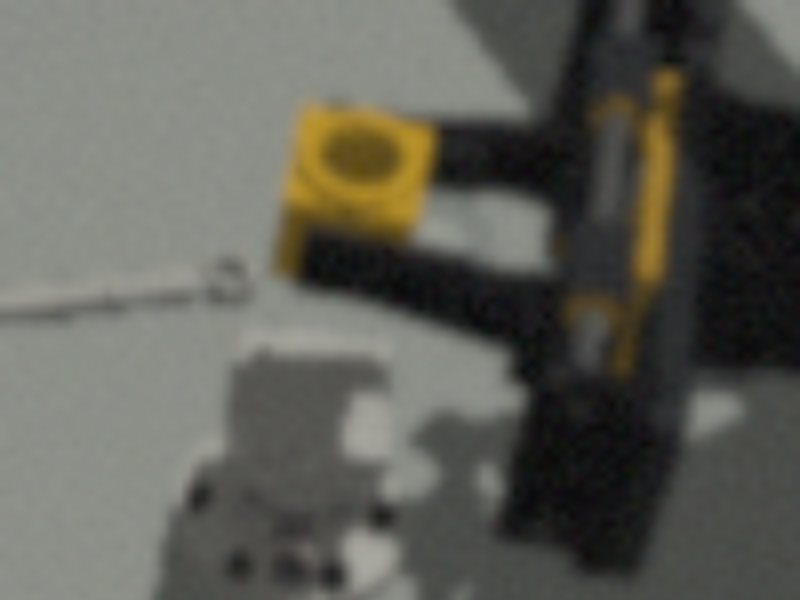

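View pics/k1.png

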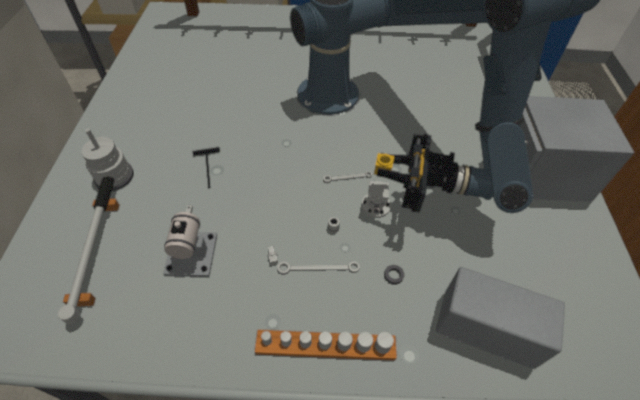

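```bash
python3 -c "
from rig import bot
print(bot.hand_in()); print(bot.read_state()['time_s'])"
```

```text
the job is handed in; nothing more can be done
None
the job is handed in; nothing more can be done
```

The job is handed in at about 20 s of the 58 s, with the cap held hole-up and at rest above the trued pack.

**Pack:** I squeezed the four plates with the flat pads along y, then x, then y again. The wrist picture after the last squeeze shows their edges lined up. The squeezes centred the pack on my estimate of the load cell's middle; the camera estimates of that middle differ by about 1 to 3 mm. I could not measure leftover edge steps finer than about a pixel (under 1 mm).

**Cap:** The wrist camera showed the bore on the −y end and a plain face on the other, so I did not need to feel for it on the plug. I gripped the cap on its flats and turned it 90° about the jaw axis. It hangs hole-up at about 165 mm centre height, with its underside about 70 mm above the pack.

**Last checks:**
- The tool was tilted less than 0.1° and almost still, with 3.8 N of load and the jaws about 40 mm open.
- The scene camera showed the bore facing up, about 1 pixel from where it should be.
- The last scene picture shows the pack still square and the other tools where they lay. The side camera's view of the pack was mostly blocked by the arm.

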